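Shut, switch on and start a bench centrifuge

ROBOT

A 7-joint arm with a two-finger parallel gripper is mounted at the origin on a cart in front of the work surface, level with it; the furniture and walls round the work are solid. World frame = base frame: x ahead of the robot, y to its left, z up, the work surface at z = 0. Lengths are in m, angles in degrees, forces in N, time in s.
With the tool pointing down it reaches from about 0.425 to 1.025 m from the base axis. Payload 9.4 kg.
Tool frame: the origin (TCP) lies midway between the tips of the shut fingers; the grasp point (between the pads) lies 19 mm behind it; z points along the fingers, y is the line along which they close (so a half turn about z gives the same grasp; the last joint's range is limited). The gripper opens to 85 mm and grips with 20 to 120 N. Pads are 22 mm wide; open, the fingers measure 114 mm over their backs; the gripper's body (76 mm by 85 mm) begins 54 mm behind the grasp point. The pads swing forward as they close: fully open they stand 13 mm farther back than shut.
Start: joints at [61.266, 34.337, -0.143, 91.639, 0.103, 54.024, -4.572], TCP at [0.299, -0.661, 0.231] pointing down, gripper open.
Joint ranges: [-147.43, 147.43], [-19.82, 112.94], [-74.19, 73.91], [6.32, 146.72], [-59.91, 239.91], [6.04, 106.73], [-150.56, 150.56]. Speed limits (degrees/s): [127.2, 127.2, 172.46, 172.46, 180, 180, 180].

INTERFACE

Orientations are given as a 3x3 rotation matrix whose columns are the frame's x, y, z axes.
In Python, from cell import state, viewer, r, find_in, place_of gives the robot as it stands. The module is installed in compiled form; this text tells all that it offers.
- The arm moves only by the shell command python3 -m jog 'ROWS' [FORCE]. ROWS is JSON, a list of rows, each an object of numbers: "rx", "ry", "rz": the turn, a rotation vector about the tool's x, y, z in degrees; "tx", "ty", "tz": the shift along the tool's x, y, z in mm; "gripper": the opening, from 0 (shut) to 1 (fully open). In form: [{"rx": .., "ry": .., "rz": .., "tx": .., "ty": .., "tz": .., "gripper": ..}, ...]. A call has 1 to 20 rows; each row shifts and turns the commanded pose from where the row before left it, along the tool's axes as they then stand; what a row does not reach is not made up. A row lasts 1/12 s, in which the tool goes at most 41.7 mm and 7.16 degrees, less where a joint would pass 70% of its speed; a pose out of reach is approached as far as the arm can. A call is refused whole if a number of a shift passes 41.7 or a number of a turn 7.16, either way. A call with a gripper value outside its range is refused whole. The fingers move at their own pace and stop on an object; FORCE is the grip in N (left out, the last holds). Time passes only in rows, so rows that do not move let the fingers close. It gives the time, the measured TCP pose, the force, the opening and the grip force at its end, in the units of the state.
- state(): the state, without advancing time (a new reading comes with each control period).
- viewer.camera(name): name is "scene" or "top" or "wrist"; returns the picture (384x512x3 uint8, red, green, blue); there is no depth.
- viewer.camera_params(name): a dict with "fovy" (degrees; the focal length in pixels is half the picture's height over the tangent of half this angle, whatever the lens; pixels are square), "cx", "cy" (the principal point, pixels), "R" (3x3) and "t" (3): a world point X has camera coordinates R X + t; the wrist camera has in their place "hand_eye" (4x4, takes a point from camera to tool coordinates, whose origin is the TCP and whose axes are the flange's). Camera axes: x right, y down, z forward; pixel columns grow to the right and rows downward; lengths in m; the calibration is good to about 2 mm. A picture is of the moment at which its call begins: read the wrist's pose just before it. camera_params takes no time and is no camera call.
- r.finish_job(): hands the job in; it is judged then, once.
Trained networks look in the newest picture that a camera, given by its name, has taken for a name from the list of things; names that differ only in an ending like _2 or _b are one class to them, and where a whole thing is asked for, a point or a joint stands for the part that bears it (a point fixed in the world has none). Each returns a list of dicts, best first, with "p" (0 to 1); they miss things now and then, are a little off and sometimes report something else, mostly with a low value. They report only what shows in the picture. A call takes as long as a camera call.
- find_in(query, camera): "centre" ([x, y, z] in m, in world coordinates, good to about 4 mm: the middle of the surface that is visible of it).
- place_of(query, camera): "centre" ([x, y, z] in m, in world coordinates, good to about 4 mm: a listed point, or the origin of a listed thing).
The state is a dict: "time": time; "joints": joint angles; "qvel": joint speeds; "effort": joint torques, N m; "ee_pos": TCP position; "ee_rot": TCP orientation; "contact_force": force on the tool from outside, world axes, zero at the start; "torque": the same for the moment, N m; "gripper_width": opening from 0.0 (shut) to 1.0 (fully open); "finger_force": force on a finger pad.
Only numpy, scipy, OpenCV 4.12 (cv2) and the standard library are available. Lean on these libraries where they do the work, as an engineer would, in place of code of your own. Each camera call takes 0.05 s, during which the arm holds its last target. There are 200 camera calls.

TASK

The tubes are loaded and the bench centrifuge is ready for its run. With the closed fingertips only, first push its raised lid down until the catch holds it shut, then switch on the mains by pressing the near half of the black rocker until it flips over, and then press the round start key fully down and let go, so that the machine ends shut, switched on and started. Do not press the square stop key, do not pick up or shove anything, and leave the specimen cup, the dropper bottle and the tube rack beside it where they are.

Things in the scene. Friction and masses are not known exactly. Their poses are not given: they have to be found in the camera images.
- centrifuge: white bench centrifuge standing loose on rubber feet (6 kg), 295 long (x) x 244 wide (y) x 150 mm high without its lid, 173 mm with the lid shut. Origin: under its middle, at table height, 150 mm behind its front face. x points from its front (towards the robot) to its rear (lid hinge), y to its left, z up. The grey control panel is its front 85 mm
- panel (a point): centre of the grey control panel's surface, 140 mm above the table. The panel is 88 x 244 mm and slopes up by 15 degrees away from the robot. Keys and rocker may be pressed straight down. Site z is its outward normal, x points up the panel, y to its left. On it from left to right: dark display (fixed), square stop key, round start key, black mains rocker
- lid (a joint): angle of the lid (rad): 0 shut, positive open (starts 0.7 to 0.95). A hinge spring lifts it (2 to 4 N at the front edge; above about 0.65 it stays where left). Push it down near its front edge; in the last 0.06 rad a sprung roller catch must be forced (about 10 N in all at the front edge). Once past it the lid stays below 0.02 by itself; let go earlier it springs up
- lid_press (a point): on top of the lid, middle of its front edge, on a grey ribbed thumb pad 20 x 70 mm, 15 mm behind the edge. Site z is the lid's outward normal, x points along the lid to its hinge. The white lid is 212 deep x 240 wide x 18 mm thick, with a round clear window 120 mm across, hinged along its rear edge, opening upwards
- lid_hinge (a point): middle of the lid's hinge line, 153 mm above the table, at x +147 mm in the centrifuge's frame; the hinge line is parallel to the centrifuge's y axis, and lid_press lies 197 mm from it along the lid and 20 mm above it along the lid's normal
- rocker (a joint): angle of the mains rocker (rad): 0 off (near half raised), 0.34 on (near half down, far half raised). Two stable positions: past the middle it flips over by itself and stays. Takes about 5 N on the near half, 14 mm from the pivot; straight down or along the panel normal both work
- rocker_near (a point): middle of the top of the near half (towards the robot) of the black rocker, which is 40 (x) x 26 mm (y), at the right end of the panel. Each half is 20 mm long; this point is 14 mm from the pivot. Switched on, the near end goes down 7 mm and lies flat, 7 mm above the panel. Site z is the rocker's own up axis (leans 0.17 rad off the panel normal either way), x points up the panel
- start_key (a joint): travel of the start key (m): 0 up, 0.004 fully down; sprung, 4 N at full travel
- start_top (a point): centre of the top of the round white start key, 28 mm across, standing 8 mm proud of the panel, third item from the left, 57 mm left of the rocker. Site z is the panel's outward normal (the key moves against it), x points up the panel
- stop_key (a joint): travel of the stop key (m): 0 up, 0.004 down; not to be pressed
- stop_top (a point): centre of the top of the square white stop key, 24 x 24 mm, 8 mm proud of the panel, 48 mm left of the start key, between it and the display
- cup: specimen cup with a screw lid, 63 mm across, 65 mm high, standing loose at the right of the centrifuge; origin under its centre; leave alone
- dropper: brown dropper bottle, 34 mm across, 102 mm high, standing loose at the right of the centrifuge; origin under its centre; leave alone
- rack: yellow tube rack 56 x 118 x 42 mm holding three capped tubes that stand 54 mm out of it, loose, at the right of the centrifuge, its length (y axis) about along the table's depth; origin under its centre; leave alone

How it is judged (in metres and radians):
On the way, in this order (a step that is already met when the one before it is completed fails the run):
1. the lid is shut and caught (value of joint lid below 0.02 rad), for 0.2 s.
2. the mains rocker is switched on, with the lid still shut (value of joint rocker above 0.3 rad and value of joint lid below 0.02 rad), for 0.2 s.
3. the start key is pressed fully down, with the lid shut and the mains on (all of step 2 and value of joint start_key above 0.003 m), for 0.1 s.
At the end, for the whole second after the job is handed in: the lid is shut (below 0.02 rad), the rocker is on (above 0.30 rad), both keys are up again (below 1 mm), the centrifuge stands within 20 mm and the bystanders within 15 mm of where they were (all of step 2 and value of joint each of start_key, stop_key below 0.001 m and distance of centrifuge from where it was at the start of the episode below 0.02 m and distance of each of rack, cup, dropper from where it was at the start of the episode below 0.015 m); the robot touches nothing.
It fails at once if the stop key is pressed (value of joint stop_key above 0.002 m).
It fails at once if the centrifuge is shoved or lifted by more than 20 mm (distance of centrifuge from where it was at the start of the episode above 0.02 m).
It fails at once if a bystander is moved or lifted by more than 15 mm (distance of any of rack, cup, dropper from where it was at the start of the episode above 0.015 m).
It fails at once if the lid is lifted further open instead of pushed shut (value of joint lid above 1.1 rad).
It also fails if it takes over 45 s, if anything falls off the work surface, if the arm or the gripper's body presses on something with over 40 N, if the wrist force passes 120 N, or if a joint passes its speed limit or range.

## Working session

There is one attempt and no reset: what is moved stays moved. The work goes in short steps, Python scripts to look and compute and a shell command to move; the robot and the scene stay as the last step left them, time stands still between calls to the robot, and variables do not carry over. Pictures are saved under pics/ and viewed, at most 10 in all, crops included, and the job is handed in when it is done.

```bash
mkdir -p pics; cat > h.py <<'E'
from cell import state, viewer, r, find_in, place_of
import numpy as np, cv2
def snap(c,n):
    im=viewer.camera(c); cv2.imwrite(f'pics/{n}.png',im[:,:,::-1]); return im
def proj(c,X):
    p=viewer.camera_params(c); f=192/np.tan(np.radians(p['fovy']/2)); q=np.array(p['R'])@X+p['t']
    return np.round([p['cx']+f*q[0]/q[2],p['cy']+f*q[1]/q[2]],1)
E
python3 - <<'E'
from h import *
np.set_printoptions(precision=4,suppress=True)
s=state();print(s['time'],s['ee_pos'],np.array(s['ee_rot']),s['gripper_width'])
a=snap('scene','s0');b=snap('top','t0')
cv2.imwrite('pics/both.png',cv2.resize(np.hstack([a,b]),(800,300))[:,:,::-1])
for c in('scene','top'):
    for q in('centrifuge','panel','lid_press','lid_hinge','rocker_near','start_top','stop_top','cup','dropper','rack'):
        d=place_of(q,c)
        if d: print(c,q,np.round(d[0]['centre'],4),round(d[0]['p'],2),proj(c,np.array(d[0]['centre'])))
E
```

```text
0.0 [ 0.2986 -0.6602  0.2304] [[ 0.9111  0.4121 -0.0008]
 [ 0.4121 -0.9111  0.0014]
 [-0.0002 -0.0016 -1.    ]] 1.0012225082209996
scene centrifuge [0.5234 0.146  0.1477] 0.67 [246.4 179.9]
scene panel [0.5278 0.1407 0.143 ] 0.68 [246.2 183.5]
scene lid_press [0.5902 0.242  0.2967] 0.88 [302.2 128.5]
scene lid_hinge [0.6705 0.3546 0.1518] 0.78 [352.2 161.2]
scene rocker_near [0.6009 0.0763 0.1485] 0.71 [250.1 219.3]
scene start_top [0.5627 0.1203 0.1455] 0.52 [251.2 197.2]
scene stop_top [0.5217 0.1427 0.1479] 0.54 [244.9 180.3]
scene cup [ 0.4426 -0.1219  0.0006] 0.67 [146.4 261.9]
scene dropper [ 0.5067 -0.1045 -0.0022] 0.71 [169.5 274.6]
scene rack [ 0.5181 -0.0297  0.0009] 0.97 [195.7 256. ]
top centrifuge [ 0.5888  0.2293 -0.0036] 0.71 [216.  178.8]
top lid_press [0.5898 0.2347 0.2973] 0.83 [201.7 167.7]
top lid_hinge [0.6665 0.3547 0.1519] 0.57 [157.3 140.4]
top rocker_near [0.6026 0.0783 0.1456] 0.48 [275.9 168.9]
top start_top [0.5613 0.1198 0.147 ] 0.42 [258.1 186.4]
top stop_top [0.518  0.1419 0.1459] 0.43 [248.4 205. ]
top cup [ 0.4471 -0.12    0.0006] 0.64 [345.9 232.4]
top dropper [ 0.5069 -0.1048  0.002 ] 0.57 [340.2 210. ]
top rack [ 0.5167 -0.0253 -0.002 ] 0.74 [310.4 206.2]
```

View pics/both.png

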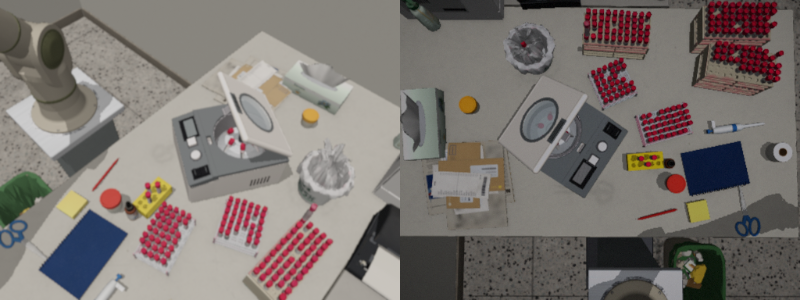

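The top picture shows the centrifuge turned by about 55°, with its panel facing the robot's right. The rocker is near top-camera pixel (268,168) and the round key near (254,188). Next I'll fit the pose to the network's points and take a closer crop.

```bash
cat > fit.py <<'E'
from h import *
from scipy.optimize import least_squares
c15,s15=np.cos(np.radians(15)),np.sin(np.radians(15))
# centrifuge-frame points; panel centre x ~ -150+42.5
def model(off=None):
    px=-.1075
    pan=lambda u,v,n:np.array([px+u*c15-n*s15,v,.14+u*s15+n*c15])
    return pan
E
python3 - <<'E'
from h import *
M={'h':[(.6705,.3546),(.6665,.3547)],'r':[(.6009,.0763),(.6026,.0783)],'s':[(.5627,.1203),(.5613,.1198)],'t':[(.5217,.1427),(.518,.1419)],'l':[(.5902,.242),(.5898,.2347)]}
from scipy.optimize import least_squares
# unknown x0,y0,yaw, ys (start y), xs (key x), xr (rocker near x), xl
def pts(p):
    x,y,a,ys,xs,xr,xl=p
    L={'h':(.147,0),'r':(xr,ys-.057),'s':(xs,ys),'t':(xs,ys+.048),'l':(xl,0)}
    c,s=np.cos(a),np.sin(a)
    return {k:np.array([x+c*u-s*v,y+s*u+c*v]) for k,(u,v) in L.items()}
def res(p):
    P=pts(p); return np.concatenate([P[k]-m for k in M for m in M[k]])
o=least_squares(res,[.57,.24,.95,0,-.1,-.11,0])
print(np.round(o.x,4),np.degrees(o.x[2]),np.sqrt(np.mean(o.fun**2)));print(pts(o.x))
im=cv2.imread('pics/t0.png')[90:260,110:320];cv2.imwrite('pics/tc.png',cv2.resize(im,None,fx=3.5,fy=3.5,interpolation=cv2.INTER_CUBIC))
E
```

```text
[ 0.5869  0.2323  0.9879 -0.0411 -0.1098 -0.1213  0.0067] 56.60248965221072 0.0018827085277008393
{'h': array([0.66786518, 0.35506854]), 'r': array([0.60206376, 0.07709313]), 's': array([0.56080504, 0.11806777]), 't': array([0.5207312, 0.1444891]), 'l': array([0.59063482, 0.23793146])}
```

View pics/tc.png

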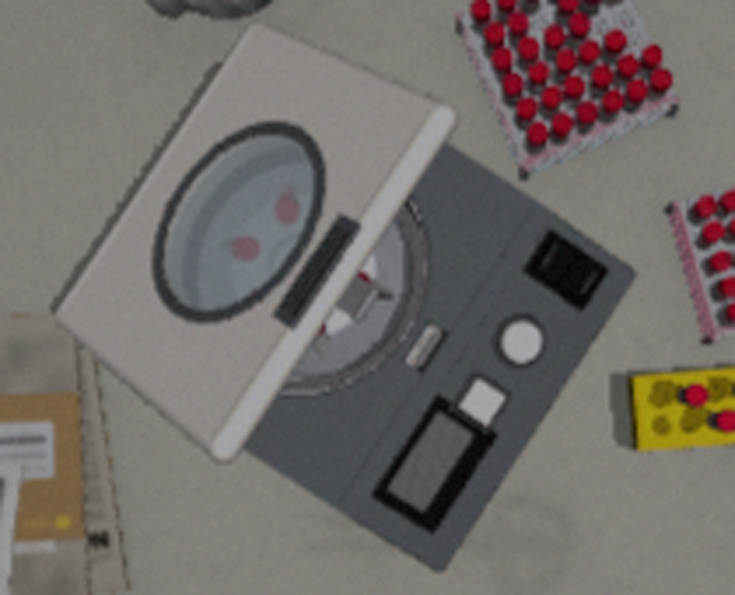

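```bash
rm fit.py; python3 -m jog '[{"gripper":0,"tz":-40},{"tz":-40},{"tz":-40},{"tz":-40,"rz":-7},{"rz":-7},{"rz":-7},{"rz":-7},{},{}]'
```

```text
validation failed for argument at $[0]...
```

The crop agrees with the networks: the lid pad is at crop (318,272), the rocker at (566,268), the start key at (521,342) and the stop key at (483,403). The row format was rejected, so I'll write the rows out in full.

```bash
python3 -m jog '[{"gripper":0,"tz":-40},{"gripper":0,"tz":-40}]' || true; python3 -m jog '[{"rx":0,"ry":0,"rz":0,"tx":0,"ty":0,"tz":-40,"gripper":0},{"rx":0,"ry":0,"rz":-7,"tx":0,"ty":0,"tz":-40,"gripper":0},{"rx":0,"ry":0,"rz":-7,"tx":0,"ty":0,"tz":-40,"gripper":0}]'
```

```text
time: 1.35
ee_pos: [0.2987, -0.6602, 0.3523]
ee_rot: [[0.781, 0.625, -0.001], [0.625, -0.781, 0.001], [-0.0, -0.002, -1.0]]
contact_force: [0.3, -1.0, 1.4]
gripper_width: 0.599
finger_force: 0.0validation failed for argument at $[0]...
```

```bash
python3 -m jog '[{"rx":0,"ry":0,"rz":-6,"tx":0,"ty":0,"tz":-20,"gripper":0},{"rx":0,"ry":0,"rz":-6,"tx":0,"ty":0,"tz":-20,"gripper":0},{"rx":0,"ry":0,"rz":-6,"tx":0,"ty":0,"tz":-20,"gripper":0},{"rx":0,"ry":0,"rz":0,"tx":37.5,"ty":-10.5,"tz":0,"gripper":0},{"rx":0,"ry":0,"rz":0,"tx":37.5,"ty":-10.5,"tz":0,"gripper":0},{"rx":0,"ry":0,"rz":0,"tx":37.5,"ty":-10.5,"tz":0,"gripper":0},{"rx":0,"ry":0,"rz":0,"tx":37.5,"ty":-10.5,"tz":0,"gripper":0},{"rx":0,"ry":0,"rz":0,"tx":37.5,"ty":-10.5,"tz":0,"gripper":0},{"rx":0,"ry":0,"rz":0,"tx":37.5,"ty":-10.5,"tz":0,"gripper":0},{"rx":0,"ry":0,"rz":0,"tx":37.5,"ty":-10.5,"tz":0,"gripper":0},{"rx":0,"ry":0,"rz":0,"tx":37.5,"ty":-10.5,"tz":0,"gripper":0},{"rx":0,"ry":0,"rz":0,"tx":37.5,"ty":-10.5,"tz":0,"gripper":0},{"rx":0,"ry":0,"rz":0,"tx":37.5,"ty":-10.5,"tz":0,"gripper":0},{"rx":0,"ry":0,"rz":0,"tx":37.5,"ty":-10.5,"tz":0,"gripper":0},{"rx":0,"ry":0,"rz":0,"tx":37.5,"ty":-10.5,"tz":0,"gripper":0}]'
```

```text
time: 2.6
ee_pos: [0.4434, -0.2143, 0.4116]
ee_rot: [[0.554, 0.832, 0.001], [0.832, -0.554, -0.001], [-0.0, 0.001, -1.0]]
contact_force: [1.0, -0.6, 0.4]
gripper_width: -0.001
finger_force: 0.0
```

```bash
python3 -m jog '[{"rx":0,"ry":0,"rz":0,"tx":37.5,"ty":-10.5,"tz":0,"gripper":0},{"rx":0,"ry":0,"rz":0,"tx":37.5,"ty":-10.5,"tz":0,"gripper":0},{"rx":0,"ry":0,"rz":0,"tx":37.5,"ty":-10.5,"tz":0,"gripper":0},{"rx":0,"ry":0,"rz":0,"tx":37.5,"ty":-10.5,"tz":0,"gripper":0},{"rx":0,"ry":0,"rz":0,"tx":37.5,"ty":-10.5,"tz":0,"gripper":0},{"rx":0,"ry":0,"rz":0,"tx":37.5,"ty":-10.5,"tz":0,"gripper":0},{"rx":0,"ry":0,"rz":0,"tx":37.5,"ty":-10.5,"tz":0,"gripper":0},{"rx":0,"ry":0,"rz":0,"tx":37.5,"ty":-10.5,"tz":0,"gripper":0},{"rx":0,"ry":0,"rz":0,"tx":0,"ty":0,"tz":0,"gripper":0}]'
python3 - <<'E'
from h import *
snap('wrist','w0')
for q in('lid_press','lid_hinge','rocker_near','start_top','stop_top','panel','centrifuge'):
    d=place_of(q,'wrist')
    if d: print(q,np.round(d[0]['centre'],4),round(d[0]['p'],2))
p=viewer.camera_params('wrist');print(p['fovy'],p['cx'],p['cy'],np.round(p['hand_eye'],3).tolist())
E
```

```text
time: 3.35
ee_pos: [0.5405, 0.0883, 0.4115]
ee_rot: [[0.547, 0.837, 0.001], [0.837, -0.547, 0.004], [0.004, -0.002, -1.0]]
contact_force: [-0.3, 0.5, -0.1]
gripper_width: -0.002
finger_force: 0.0
lid_press [0.5309 0.139  0.1374] 0.48
rocker_near [0.596  0.0764 0.1482] 0.63
start_top [0.5588 0.1193 0.1474] 0.63
stop_top [0.5164 0.1428 0.1479] 0.54
panel [0.5337 0.1398 0.1385] 0.77
centrifuge [0.5865 0.2309 0.0012] 0.88
65.37912870081063 255.96061133513993 195.13230737302658 [[-0.0, -0.956, -0.292, 0.074], [1.0, 0.0, -0.001, -0.0], [0.001, -0.292, 0.956, -0.142], [0.0, 0.0, 0.0, 1.0]]
```

View pics/w0.png

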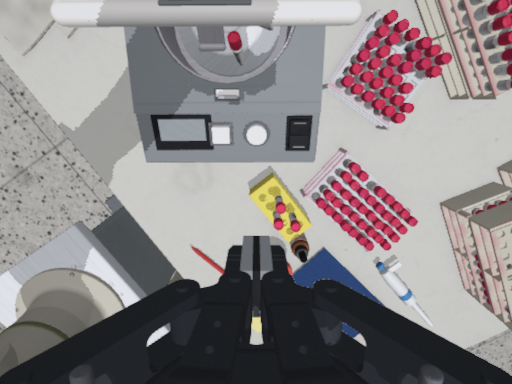

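The wrist picture is aligned with the machine. From left to right it shows the display, the stop key (221,135), the start key (257,135) and the rocker (299,132), with the raised lid edge at the top. All three cameras agree to within a few mm, so I'll go above the lid pad next.

```bash
python3 -m jog '[{"rx":0,"ry":0,"rz":0,"tx":33,"ty":-8,"tz":0,"gripper":0},{"rx":0,"ry":0,"rz":0,"tx":33,"ty":-8,"tz":0,"gripper":0},{"rx":0,"ry":0,"rz":0,"tx":33,"ty":-8,"tz":0,"gripper":0},{"rx":0,"ry":0,"rz":0,"tx":33,"ty":-8,"tz":0,"gripper":0},{"rx":0,"ry":0,"rz":0,"tx":33,"ty":-8,"tz":0,"gripper":0},{"rx":0,"ry":0,"rz":0,"tx":0,"ty":0,"tz":30,"gripper":0},{"rx":0,"ry":0,"rz":0,"tx":0,"ty":0,"tz":30,"gripper":0},{"rx":0,"ry":0,"rz":0,"tx":0,"ty":0,"tz":30,"gripper":0},{"rx":0,"ry":0,"rz":0,"tx":0,"ty":0,"tz":0,"gripper":0}]'
python3 - <<'E'
from h import *
print(state()['ee_pos'])
a=snap('scene','s1');snap('top','t1')
cv2.imwrite('pics/s1c.png',cv2.resize(a[40:240,200:400],None,fx=3,fy=3)[:,:,::-1])
for c in('scene','top'):
    d=place_of('lid_press',c); print(d[:1])
E
```

```text
time: 4.5
ee_pos: [0.596, 0.2371, 0.3156]
ee_rot: [[0.555, 0.832, -0.008], [0.832, -0.555, -0.004], [-0.008, -0.004, -1.0]]
contact_force: [-0.3, -0.8, 0.3]
gripper_width: 0.001
finger_force: 0.0
[0.59597133 0.2371054  0.31558324]
[{'centre': [0.5885, 0.2379, 0.2952], 'p': 0.62}]
[]
```

View pics/s1c.png

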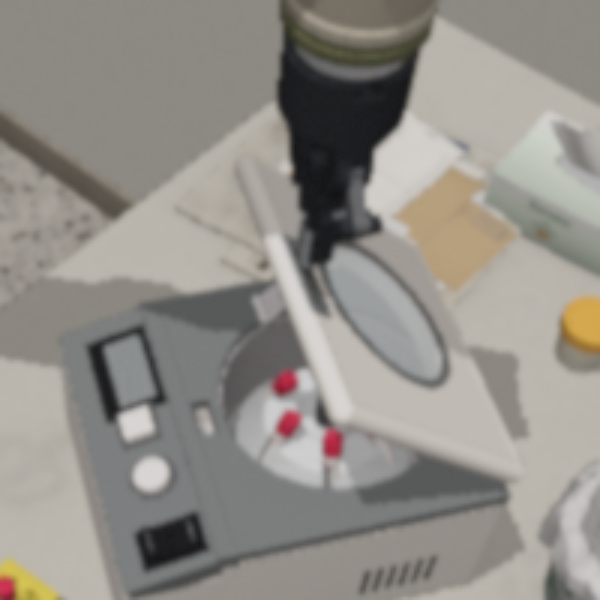

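The closed fingertips are just above the lid behind its front edge, near crop (320,250). They are about 8 mm too far forward, so I'll correct that and ease down to contact.

```bash
python3 -m jog '[{"rx":0,"ry":0,"rz":0,"tx":8,"ty":0,"tz":0,"gripper":0},{"rx":0,"ry":0,"rz":0,"tx":0,"ty":0,"tz":8,"gripper":0},{"rx":0,"ry":0,"rz":0,"tx":0,"ty":0,"tz":7,"gripper":0},{"rx":0,"ry":0,"rz":0,"tx":-2,"ty":0,"tz":5,"gripper":0},{"rx":0,"ry":0,"rz":0,"tx":-4,"ty":0,"tz":5,"gripper":0},{"rx":0,"ry":0,"rz":0,"tx":0,"ty":0,"tz":0,"gripper":0}]'
```

```text
time: 5.2
ee_pos: [0.5982, 0.2402, 0.2949]
ee_rot: [[0.554, 0.832, -0.002], [0.832, -0.554, -0.001], [-0.002, -0.001, -1.0]]
contact_force: [0.4, -0.3, -0.2]
gripper_width: -0.001
finger_force: 0.0
```

```bash
python3 -m jog '[{"rx":0,"ry":0,"rz":0,"tx":-4,"ty":0,"tz":6,"gripper":0},{"rx":0,"ry":0,"rz":0,"tx":-4,"ty":0,"tz":6,"gripper":0},{"rx":0,"ry":0,"rz":0,"tx":-4,"ty":0,"tz":6,"gripper":0},{"rx":0,"ry":0,"rz":0,"tx":-4,"ty":0,"tz":6,"gripper":0},{"rx":0,"ry":0,"rz":0,"tx":-4,"ty":0,"tz":6,"gripper":0},{"rx":0,"ry":0,"rz":0,"tx":-4,"ty":0,"tz":7,"gripper":0},{"rx":0,"ry":0,"rz":0,"tx":0,"ty":0,"tz":0,"gripper":0}]'
python3 - <<'E'
from h import *
a=snap('scene','s2')
cv2.imwrite('pics/s2c.png',cv2.resize(a[40:240,200:400],None,fx=3,fy=3)[:,:,::-1])
E
```

```text
time: 5.78
ee_pos: [0.5849, 0.22, 0.2576]
ee_rot: [[0.555, 0.832, -0.002], [0.832, -0.555, -0.001], [-0.002, -0.001, -1.0]]
contact_force: [0.3, -0.8, 0.2]
gripper_width: 0.001
finger_force: 0.2
```

View pics/s2c.png

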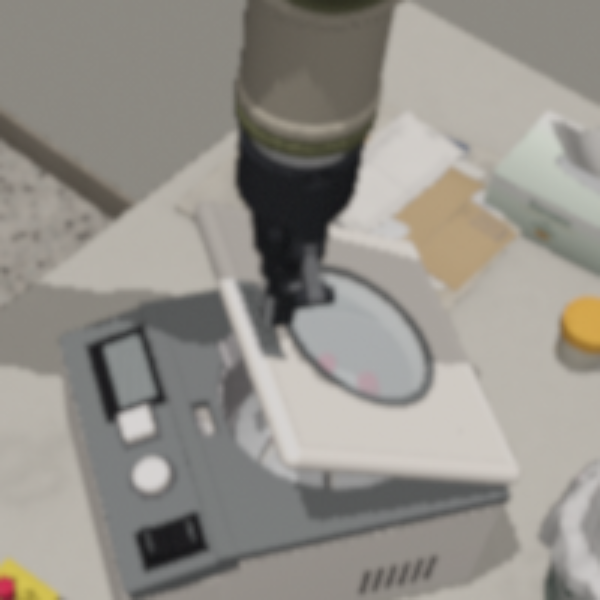

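The lid is following: it has come down to about half its angle, with the tip on the pad at crop (275,330). I'll keep going along the arc.

```bash
python3 -m jog '[{"rx":0,"ry":0,"rz":0,"tx":-4,"ty":0,"tz":7,"gripper":0},{"rx":0,"ry":0,"rz":0,"tx":-4,"ty":0,"tz":7,"gripper":0},{"rx":0,"ry":0,"rz":0,"tx":-4,"ty":0,"tz":7,"gripper":0},{"rx":0,"ry":0,"rz":0,"tx":-3,"ty":0,"tz":7,"gripper":0},{"rx":0,"ry":0,"rz":0,"tx":-3,"ty":0,"tz":7,"gripper":0},{"rx":0,"ry":0,"rz":0,"tx":-3,"ty":0,"tz":7,"gripper":0},{"rx":0,"ry":0,"rz":0,"tx":-3,"ty":0,"tz":7,"gripper":0},{"rx":0,"ry":0,"rz":0,"tx":-2,"ty":0,"tz":7,"gripper":0},{"rx":0,"ry":0,"rz":0,"tx":-1,"ty":0,"tz":7,"gripper":0},{"rx":0,"ry":0,"rz":0,"tx":-1,"ty":0,"tz":5,"gripper":0},{"rx":0,"ry":0,"rz":0,"tx":-1,"ty":0,"tz":4,"gripper":0},{"rx":0,"ry":0,"rz":0,"tx":0,"ty":0,"tz":0,"gripper":0}]'
```

```text
time: 6.83
ee_pos: [0.5692, 0.1967, 0.1863]
ee_rot: [[0.554, 0.832, -0.001], [0.832, -0.554, -0.001], [-0.001, -0.001, -1.0]]
contact_force: [-0.0, -0.6, 1.3]
gripper_width: -0.009
finger_force: 0.9
```

```bash
python3 -m jog '[{"rx":0,"ry":0,"rz":0,"tx":0,"ty":0,"tz":3,"gripper":0},{"rx":0,"ry":0,"rz":0,"tx":0,"ty":0,"tz":3,"gripper":0},{"rx":0,"ry":0,"rz":0,"tx":0,"ty":0,"tz":0,"gripper":0}]'
```

```text
time: 7.08
ee_pos: [0.569, 0.1963, 0.1809]
ee_rot: [[0.555, 0.832, -0.001], [0.832, -0.555, -0.002], [-0.002, -0.0, -1.0]]
contact_force: [-1.5, -2.6, 6.8]
gripper_width: 0.0
finger_force: 2.9
```

```bash
python3 -m jog '[{"rx":0,"ry":0,"rz":0,"tx":0,"ty":0,"tz":3,"gripper":0},{"rx":0,"ry":0,"rz":0,"tx":0,"ty":0,"tz":3,"gripper":0},{"rx":0,"ry":0,"rz":0,"tx":0,"ty":0,"tz":2,"gripper":0},{"rx":0,"ry":0,"rz":0,"tx":0,"ty":0,"tz":0,"gripper":0}]'
```

```text
time: 7.42
ee_pos: [0.5693, 0.1969, 0.1731]
ee_rot: [[0.554, 0.832, -0.001], [0.832, -0.554, -0.001], [-0.001, -0.0, -1.0]]
contact_force: [-0.3, -1.1, 2.1]
gripper_width: 0.004
finger_force: 0.9
```

```bash
python3 -m jog '[{"rx":0,"ry":0,"rz":0,"tx":0,"ty":0,"tz":2,"gripper":0},{"rx":0,"ry":0,"rz":0,"tx":0,"ty":0,"tz":2,"gripper":0},{"rx":0,"ry":0,"rz":0,"tx":0,"ty":0,"tz":0,"gripper":0},{"rx":0,"ry":0,"rz":0,"tx":0,"ty":0,"tz":0,"gripper":0}]'
```

```text
time: 7.75
ee_pos: [0.5695, 0.197, 0.1723]
ee_rot: [[0.554, 0.832, 0.002], [0.832, -0.554, -0.001], [-0.0, 0.002, -1.0]]
contact_force: [-9.3, -7.1, 35.2]
gripper_width: 0.003
finger_force: 17.6
```

Contact went to 35 N at the shut height, so the lid is seated. I'll lift, move over the rocker and check.

```bash
python3 -m jog '[{"rx":0,"ry":0,"rz":0,"tx":0,"ty":0,"tz":-4,"gripper":0},{"rx":0,"ry":0,"rz":0,"tx":0,"ty":0,"tz":-30,"gripper":0},{"rx":0,"ry":0,"rz":0,"tx":0,"ty":0,"tz":-14,"gripper":0},{"rx":0,"ry":0,"rz":0,"tx":-22,"ty":23,"tz":0,"gripper":0},{"rx":0,"ry":0,"rz":0,"tx":-22,"ty":23,"tz":0,"gripper":0},{"rx":0,"ry":0,"rz":0,"tx":-22,"ty":23,"tz":0,"gripper":0},{"rx":0,"ry":0,"rz":0,"tx":-22,"ty":22,"tz":0,"gripper":0},{"rx":0,"ry":0,"rz":0,"tx":0,"ty":0,"tz":0,"gripper":0}]'
python3 - <<'E'
from h import *
s=state();print(s['ee_pos'],s['contact_force'])
a=snap('scene','s3');w=snap('wrist','w3');snap('top','t3')
for c in('scene','top','wrist'):
  for q in('lid_press','rocker_near','start_top','stop_top'):
    d=place_of(q,c)
    if d: print(c,q,d[0])
A=cv2.resize(a[90:240,200:350],(400,400));B=cv2.resize(w[80:300,150:370],(400,400))
cv2.imwrite('pics/c3.png',np.hstack([A,B])[:,:,::-1])
E
```

```text
time: 8.42
ee_pos: [0.5977, 0.0659, 0.2164]
ee_rot: [[0.561, 0.828, -0.001], [0.828, -0.561, -0.004], [-0.003, 0.002, -1.0]]
contact_force: [0.3, -0.2, -0.8]
gripper_width: 0.002
finger_force: 0.0
[0.59771452 0.06591696 0.21636956] [ 0.25815022 -0.19604267 -0.81934408]
scene lid_press {'centre': [0.5568, 0.1863, 0.1691], 'p': 0.74}
scene rocker_near {'centre': [0.6008, 0.0741, 0.1461], 'p': 0.59}
top lid_press {'centre': [0.5582, 0.1868, 0.1744], 'p': 0.71}
top rocker_near {'centre': [0.5592, 0.1175, 0.1479], 'p': 0.25}
top start_top {'centre': [0.5587, 0.1162, 0.147], 'p': 0.56}
top stop_top {'centre': [0.5191, 0.141, 0.145], 'p': 0.41}
wrist lid_press {'centre': [0.5591, 0.1862, 0.1742], 'p': 0.58}
wrist rocker_near {'centre': [0.5961, 0.0782, 0.1455], 'p': 0.86}
wrist start_top {'centre': [0.5612, 0.117, 0.1459], 'p': 0.74}
wrist stop_top {'centre': [0.52, 0.1441, 0.1466], 'p': 0.76}
```

View pics/c3.png

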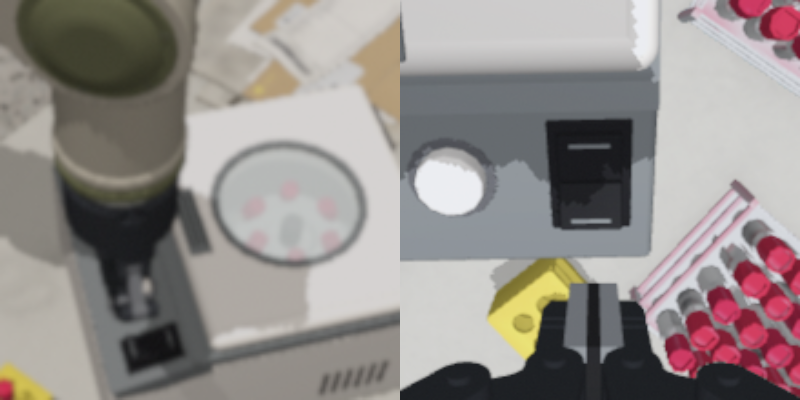

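The lid is shut flush, as the left crop shows. In the wrist crop the rocker's near half is straight ahead of the fingertips at crop (592,205), and the start key is at crop (449,181). Small offset, then down.

```bash
python3 -m jog '[{"rx":0,"ry":0,"rz":0,"tx":3,"ty":-2,"tz":30,"gripper":0},{"rx":0,"ry":0,"rz":0,"tx":0,"ty":0,"tz":25,"gripper":0},{"rx":0,"ry":0,"rz":0,"tx":0,"ty":0,"tz":6,"gripper":0},{"rx":0,"ry":0,"rz":0,"tx":0,"ty":0,"tz":4,"gripper":0},{"rx":0,"ry":0,"rz":0,"tx":0,"ty":0,"tz":3,"gripper":0},{"rx":0,"ry":0,"rz":0,"tx":0,"ty":0,"tz":0,"gripper":0}]'
```

```text
time: 9.67
ee_pos: [0.5969, 0.0771, 0.1497]
ee_rot: [[0.554, 0.832, 0.001], [0.832, -0.554, 0.0], [0.0, 0.0, -1.0]]
contact_force: [0.1, -0.0, -0.9]
gripper_width: -0.0
finger_force: 0.0
```

```bash
python3 -m jog '[{"rx":0,"ry":0,"rz":0,"tx":0,"ty":0,"tz":2,"gripper":0},{"rx":0,"ry":0,"rz":0,"tx":0,"ty":0,"tz":2,"gripper":0},{"rx":0,"ry":0,"rz":0,"tx":0,"ty":0,"tz":0,"gripper":0}]'
```

```text
time: 9.92
ee_pos: [0.5968, 0.0768, 0.1458]
ee_rot: [[0.555, 0.832, 0.001], [0.832, -0.555, -0.0], [0.0, 0.001, -1.0]]
contact_force: [0.4, -0.4, 0.1]
gripper_width: 0.003
finger_force: 0.0
```

```bash
python3 -m jog '[{"rx":0,"ry":0,"rz":0,"tx":-4,"ty":1,"tz":0,"gripper":0},{"rx":0,"ry":0,"rz":0,"tx":0,"ty":0,"tz":2,"gripper":0},{"rx":0,"ry":0,"rz":0,"tx":0,"ty":0,"tz":0,"gripper":0}]'
```

```text
time: 10.17
ee_pos: [0.5952, 0.0726, 0.1434]
ee_rot: [[0.555, 0.832, 0.0], [0.832, -0.555, -0.0], [-0.0, 0.0, -1.0]]
contact_force: [-1.0, -2.1, 3.2]
gripper_width: 0.001
finger_force: 2.1
```

```bash
python3 -m jog '[{"rx":0,"ry":0,"rz":0,"tx":0,"ty":0,"tz":2,"gripper":0},{"rx":0,"ry":0,"rz":0,"tx":0,"ty":0,"tz":0,"gripper":0}]'; echo; python3 -m jog '[{"rx":0,"ry":0,"rz":0,"tx":0,"ty":0,"tz":2,"gripper":0},{"rx":0,"ry":0,"rz":0,"tx":0,"ty":0,"tz":0,"gripper":0}]'
```

```text
time: 10.33
ee_pos: [0.5954, 0.0726, 0.1429]
ee_rot: [[0.555, 0.832, 0.001], [0.832, -0.555, -0.001], [-0.001, 0.002, -1.0]]
contact_force: [-4.6, -4.7, 18.3]
gripper_width: 0.001
finger_force: 9.8

time: 10.5
ee_pos: [0.5955, 0.0726, 0.1424]
ee_rot: [[0.555, 0.832, 0.002], [0.832, -0.555, -0.002], [-0.001, 0.003, -1.0]]
contact_force: [-8.9, -4.8, 35.1]
gripper_width: -0.002
finger_force: 18.1
```

The force rose hard. Either it flipped already or the tip is bearing across the pivot. I'll lift and look.

```bash
python3 -m jog '[{"rx":0,"ry":0,"rz":0,"tx":0,"ty":0,"tz":-6,"gripper":0},{"rx":0,"ry":0,"rz":0,"tx":0,"ty":0,"tz":-34,"gripper":0},{"rx":0,"ry":0,"rz":0,"tx":0,"ty":0,"tz":-30,"gripper":0},{"rx":0,"ry":0,"rz":0,"tx":0,"ty":0,"tz":0,"gripper":0},{"rx":0,"ry":0,"rz":0,"tx":0,"ty":0,"tz":0,"gripper":0},{"rx":0,"ry":0,"rz":0,"tx":0,"ty":0,"tz":0,"gripper":0}]'
python3 - <<'E'
from h import *
s=state();w=snap('wrist','w4');a=snap('scene','s4')
for q in('rocker_near','start_top','stop_top','lid_press'):
    d=place_of(q,'wrist')
    if d: print(q,d[0])
A=cv2.resize(a[180:240,210:290],(400,300),interpolation=2);B=cv2.resize(w[100:250,160:360],(400,300),interpolation=2)
cv2.imwrite('pics/c4.png',np.hstack([A,B])[:,:,::-1])
E
```

```text
time: 11.0
ee_pos: [0.5949, 0.073, 0.209]
ee_rot: [[0.554, 0.832, -0.0], [0.832, -0.554, -0.0], [-0.0, 0.0, -1.0]]
contact_force: [-0.0, 0.2, 0.3]
gripper_width: -0.001
finger_force: 0.0
rocker_near {'centre': [0.5951, 0.0773, 0.1406], 'p': 0.92}
start_top {'centre': [0.5586, 0.1185, 0.1479], 'p': 0.62}
stop_top {'centre': [0.5206, 0.1446, 0.1496], 'p': 0.87}
lid_press {'centre': [0.5615, 0.1904, 0.1731], 'p': 0.87}
```

View pics/c4.png

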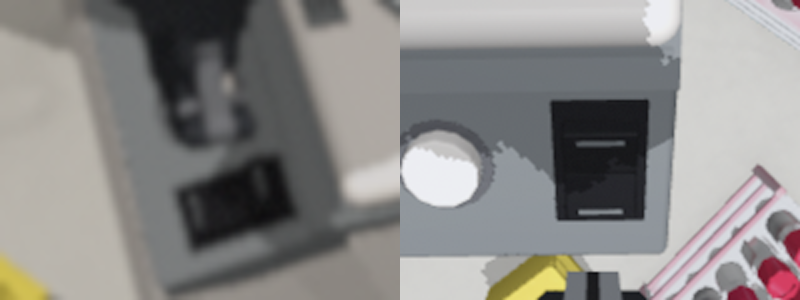

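It flipped. The spacing of the two rocker marks shrank from 40.7 to 34 px, a ratio of 0.835 against the 0.834 expected for "on", and rocker_near now reads 6 mm lower. The start key is about 19 mm ahead and 54 mm left of the fingertips.

```bash
python3 -m jog '[{"rx":0,"ry":0,"rz":0,"tx":9,"ty":-27,"tz":0,"gripper":0},{"rx":0,"ry":0,"rz":0,"tx":9,"ty":-27,"tz":0,"gripper":0},{"rx":0,"ry":0,"rz":0,"tx":0,"ty":0,"tz":0,"gripper":0},{"rx":0,"ry":0,"rz":0,"tx":0,"ty":0,"tz":0,"gripper":0},{"rx":0,"ry":0,"rz":0,"tx":0,"ty":0,"tz":30,"gripper":0},{"rx":0,"ry":0,"rz":0,"tx":0,"ty":0,"tz":20,"gripper":0},{"rx":0,"ry":0,"rz":0,"tx":0,"ty":0,"tz":4,"gripper":0},{"rx":0,"ry":0,"rz":0,"tx":0,"ty":0,"tz":0,"gripper":0},{"rx":0,"ry":0,"rz":0,"tx":0,"ty":0,"tz":0,"gripper":0}]'
```

```text
time: 12.05
ee_pos: [0.5607, 0.1179, 0.1556]
ee_rot: [[0.555, 0.832, -0.0], [0.832, -0.555, -0.0], [-0.0, -0.0, -1.0]]
contact_force: [0.0, -0.2, 0.0]
gripper_width: 0.003
finger_force: 0.0
```

```bash
for i in 1; do python3 -m jog '[{"rx":0,"ry":0,"rz":0,"tx":0,"ty":0,"tz":2,"gripper":0},{"rx":0,"ry":0,"rz":0,"tx":0,"ty":0,"tz":2,"gripper":0},{"rx":0,"ry":0,"rz":0,"tx":0,"ty":0,"tz":0,"gripper":0}]'; done
```

```text
time: 12.3
ee_pos: [0.5605, 0.118, 0.1517]
ee_rot: [[0.554, 0.832, 0.001], [0.832, -0.554, 0.0], [0.001, 0.001, -1.0]]
contact_force: [-0.7, -0.0, -0.1]
gripper_width: 0.004
finger_force: 0.0
```

```bash
python3 -m jog '[{"rx":0,"ry":0,"rz":0,"tx":0,"ty":0,"tz":2,"gripper":0},{"rx":0,"ry":0,"rz":0,"tx":0,"ty":0,"tz":2,"gripper":0},{"rx":0,"ry":0,"rz":0,"tx":0,"ty":0,"tz":0,"gripper":0}]'
```

```text
time: 12.55
ee_pos: [0.5607, 0.1184, 0.1474]
ee_rot: [[0.554, 0.832, 0.001], [0.832, -0.554, 0.001], [0.001, 0.001, -1.0]]
contact_force: [0.5, 0.1, 3.1]
gripper_width: 0.001
finger_force: 1.3
```

```bash
python3 -m jog '[{"rx":0,"ry":0,"rz":0,"tx":0,"ty":0,"tz":2,"gripper":0},{"rx":0,"ry":0,"rz":0,"tx":0,"ty":0,"tz":1,"gripper":0},{"rx":0,"ry":0,"rz":0,"tx":0,"ty":0,"tz":0,"gripper":0}]'
```

```text
time: 12.8
ee_pos: [0.561, 0.1187, 0.1453]
ee_rot: [[0.554, 0.832, 0.002], [0.832, -0.554, 0.001], [0.002, 0.001, -1.0]]
contact_force: [-1.2, 0.5, 12.9]
gripper_width: -0.001
finger_force: 6.2
```

```bash
python3 -m jog '[{"rx":0,"ry":0,"rz":0,"tx":0,"ty":0,"tz":1,"gripper":0},{"rx":0,"ry":0,"rz":0,"tx":0,"ty":0,"tz":0,"gripper":0},{"rx":0,"ry":0,"rz":0,"tx":0,"ty":0,"tz":0,"gripper":0}]'; echo; python3 -m jog '[{"rx":0,"ry":0,"rz":0,"tx":0,"ty":0,"tz":-5,"gripper":0},{"rx":0,"ry":0,"rz":0,"tx":0,"ty":0,"tz":-30,"gripper":0},{"rx":0,"ry":0,"rz":0,"tx":0,"ty":0,"tz":-40,"gripper":0},{"rx":0,"ry":0,"rz":0,"tx":-30,"ty":0,"tz":-20,"gripper":0},{"rx":0,"ry":0,"rz":0,"tx":0,"ty":0,"tz":0,"gripper":0},{"rx":0,"ry":0,"rz":0,"tx":0,"ty":0,"tz":0,"gripper":0},{"rx":0,"ry":0,"rz":0,"tx":0,"ty":0,"tz":0,"gripper":0}]'
python3 - <<'E'
from h import *
w=snap('wrist','w5')
for q in('rocker_near','start_top','stop_top','lid_press','centrifuge'):
    d=place_of(q,'wrist')
    if d: print(q,d[0])
cv2.imwrite('pics/c5.png',cv2.resize(w[20:270,130:400],None,fx=2.2,fy=2.2)[:,:,::-1])
E
```

```text
time: 13.05
ee_pos: [0.5611, 0.1188, 0.145]
ee_rot: [[0.554, 0.832, 0.003], [0.832, -0.554, 0.0], [0.002, 0.002, -1.0]]
contact_force: [-2.7, -0.7, 19.9]
gripper_width: -0.002
finger_force: 9.8

time: 13.63
ee_pos: [0.5433, 0.0928, 0.2379]
ee_rot: [[0.555, 0.832, -0.0], [0.832, -0.555, -0.0], [-0.0, -0.0, -1.0]]
contact_force: [-0.0, 0.5, -0.3]
gripper_width: -0.002
finger_force: 0.0
rocker_near {'centre': [0.5978, 0.0749, 0.1417], 'p': 0.83}
start_top {'centre': [0.5588, 0.118, 0.1476], 'p': 0.69}
stop_top {'centre': [0.5166, 0.1454, 0.1523], 'p': 0.61}
lid_press {'centre': [0.5603, 0.1893, 0.173], 'p': 0.92}
```

View pics/c5.png

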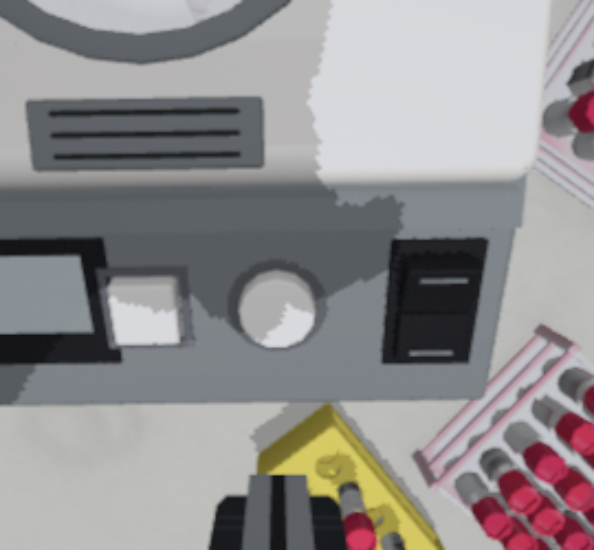

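The lid is shut, the rocker's far half is raised (on), and both keys are up at crop (277,308) and (145,310). The arm is clear of everything, so I'll hand in.

```bash
python3 -c "
from cell import r
print(r.finish_job())"
```

```text
the job is handed in; nothing more can be done
None
```

The job is handed in after about 14 s of robot time. The last camera check showed the lid shut, the mains rocker on and the start key up again after a full press. The stop key, cup, dropper and rack were left alone. The hand-in gave no verdict.

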